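Drive the clamping wedge home and lock it

ROBOT

A 6-joint arm with a two-finger parallel gripper is mounted at the origin on a cart in front of the work surface, level with it; the furniture and walls round the work are solid. World frame = base frame: x ahead of the robot, y to its left, z up, the work surface at z = 0. Lengths are in m, angles in rad, forces in N, time in s.
With the tool pointing down it reaches from about 0.275 to 0.775 m from the base axis. Payload 14.6 kg.
Tool frame: the origin (TCP) lies midway between the tips of the shut fingers; the grasp point (between the pads) lies bot.pinch_z behind it (bot.pinch_z is the distance from the TCP to the grasp point, in m); z points along the fingers, y is the line along which they close (so a half turn about z gives the same grasp; the last joint's range is limited). The gripper opens to 85 mm and grips with 20 to 120 N. Pads are 22 mm wide; open, the fingers measure 114 mm over their backs; the gripper's body (76 mm by 85 mm) begins 54 mm behind the grasp point. The pads swing forward as they close: fully open they stand 13 mm farther back than shut.
Start: joints at [-1.28, 0.263, -0.048, 1.259, 0, 1.415], TCP at [0.226, -0.474, 0.231] pointing down, gripper open.
Joint ranges: [-2.65, 2.65], [-0.89, 1.7], [-1.18, 1.37], [-2.13, 2.11], [-1.35, 1.29], [-3.14, 3.14]. Speed limits (rad/s): [1.89, 1.89, 2.57, 2.79, 3.14, 3.14].

INTERFACE

Orientations are given as a rotation vector (axis times angle).
In Python, from cell import bot gives the robot as it stands. The module is installed in compiled form; this text tells all that it offers.
- The arm moves only by the tool servo_tool, never from a script. Its argument "series" is a list of rows, each a list of 5 numbers: the shift along the world's x, y, z in units of 25 mm (1.0 is 25 mm), then the turn about the world's z in units of 5 degrees (1.0 is 5 degrees), then the opening, from 0 (shut) to 1 (fully open). A call has 1 to 20 rows; each row shifts and turns the commanded pose from where the row before left it; what a row does not reach is not made up. A row lasts 1/12 s, in which the tool goes at most 41.7 mm and 7.16 degrees, less where a joint would pass 70% of its speed; a pose out of reach is approached as far as the arm can. A call is refused whole if a number of a shift passes 1 or a number of a turn 1, either way. A call with a gripper value outside its range is refused whole. The fingers move at their own pace and stop on an object; "grip_force" is the grip in N (left out, the last holds). Time passes only in rows, so rows that do not move let the fingers close. It gives the time, the measured TCP pose, the force, the opening and the grip force at its end, in the units of the state.
- bot.observe(): the state, without advancing time (a new reading comes with each control period).
- bot.grab_frame(name): name is "scene" or "top" or "wrist"; returns the picture (480x640x3 uint8, blue, green, red); there is no depth.
- bot.camera_info(name): a dict with "fx", "fy", "cx", "cy" (pixels), "k1" (the pictures are not rectified: a ray, as slopes to the right and down, at radius r is drawn at 1 + k1 r^2 times it, then the intrinsics apply), "position" and "rotation" of the camera in the world; the wrist camera has in their place "hand_eye" (4x4, takes a point from camera to tool coordinates, whose origin is the TCP and whose axes are the flange's). Camera axes: x right, y down, z forward; pixel columns grow to the right and rows downward; lengths in m; the calibration is good to about 2 mm. A picture is of the moment at which its call begins: read the wrist's pose just before it. camera_info takes no time and is no camera call.
- bot.close_job(): hands the job in; it is judged then, once.
Trained networks look in the newest picture that a camera, given by its name, has taken for a name from the list of things; names that differ only in an ending like _2 or _b are one class to them, and where a whole thing is asked for, a point or a joint stands for the part that bears it (a point fixed in the world has none). Each returns a list of dicts, best first, with "confidence" (0 to 1); they miss things now and then, are a little off and sometimes report something else, mostly with a low value. They report only what shows in the picture. A call takes as long as a camera call. They do not tell look-alikes from the thing itself.
- bot.find_in(thing, camera): "at" ([row, column] in pixels, amid what is visible of it).
- bot.cut_out(thing, camera): "region" (480x640 bool, what is visible of it) and "at" ([row, column] in pixels, amid what is visible of it).
The state is a dict: "clock": time; "joints": joint angles; "qvel": joint speeds; "joint_efforts": joint torques, N m; "eef_pos": TCP position; "tool_rot": TCP orientation; "wrist_force": force on the tool from outside, world axes, zero at the start; "ft_torque": the same for the moment, N m; "width": opening from 0.0 (shut) to 1.0 (fully open); "gripper_force": force on a finger pad.
Only numpy, scipy, OpenCV 4.12 (cv2) and the standard library are available. Lean on these libraries where they do the work, as an engineer would, in place of code of your own. Each camera call takes 0.05 s, during which the arm holds its last target. There are 200 camera calls.

TASK

Clamp the pine block on the wedge board: tap the loose wooden wedge into its slot with the mallet, striking its wide end (do not push it with the gripper), until it is tight and goes no further. Then push the hinged steel keeper lever all the way down behind the wedge so that it cannot back out, and leave the mallet lying on the bench beside the board, without disturbing the other things on the bench.

Things in the scene. Friction and masses are not known exactly. Their poses are not given: they have to be found in the camera images.
- board: Plywood wedge-clamping board screwed to the bench, 180 x 202 x 15 mm. Origin on its underside; own x points away from the robot at yaw 0, y along the slot, z up; it spans x -95..85, y -132..70 mm. On it (own frame, mm): wooden fence x -93..-71, y -130..0, top z 45; end stop x -92..-28, y -130..-112, top z 49; keeper bracket x 51..81, y 43..69, top z 59.
- workpiece: Pine block (offcut) 45 x 120 x 45 mm, lying loose on the board between fence and wedge with its length along the slot; origin at the centre of its underside, y along its length. Against the fence its origin is at x -48.5 mm in the board's frame; the wedge pushes it there.
- wedge: Loose pale wooden wedge 150 mm long, 45 high, 50 wide at its butt and 20 at its tip, about 0.2 kg, lying on the board with its tip already in the slot. Origin at the centre of its underside's bounding box; y points from tip to butt (butt at y +75 mm), straight face at x -25 mm, slanted face toward +x. It slides easily until it is tight.
- wedge_butt (a point): Centre of the wedge's wide end face (butt), 22.5 mm above the wedge's underside (37.5 mm above the bench); the place to strike, along the board's -y. At the start it stands 40 to 60 mm farther out (+y) than when tight.
- keeper (a joint): Angle of the keeper lever, rad: 0 = fully down (level across the slot's mouth, behind the butt), 1.57 = upright. Starts at 1.35 to 1.55, stays where left; needs 1 to 2 N at the tip. If the wedge is not home the keeper lands on top of it and cannot go down.
- keeper_hinge (a point): Hinge axis of the keeper (along the board's y) at x 66, y 56, z 48 mm in the board's frame, beyond the slot as seen from the robot.
- keeper_tip (a point): Free end of the keeper, 155 mm from the hinge. The keeper is a steel bar 10 mm wide and 18 mm high with a black sleeve 14 mm wide and 22 mm high on its last 50 mm. Upright, its tip is 203 mm above the bench. It swings down toward the robot (board's -x); when down it occupies y 49 to 63 mm of the board.
- mallet: Wooden mallet, 267 mm long, about 0.55 kg, lying on the bench. Origin at the centre of its underside; x along the handle toward the head, y along the head's axis, z up. The head is a cylinder of radius 32 mm, 118 mm long along y (flat faces at y +-59 mm), axis at x 96, z 31 mm; the handle, about 28 mm thick, runs from x -134 mm through the head to x 133 mm.
- mallet_grip (a point): Point on the mallet handle 52 mm from the head's axis, at x 44, z 22 mm of the mallet: a good place to grip across the handle (fingers closing along the mallet's y).
- mallet_head (a point): Centre of the mallet's head (x 96, z 31 mm of the mallet).
- masking_tape: Bystander: roll of masking tape, 85 mm across, 19 mm high; leave where it is.
- sanding_block: Bystander: brown sanding block 62 x 100 x 32 mm; leave where it is.
- spare_offcut: Bystander: thin pine offcut 30 x 140 x 30 mm on the bench beyond the board; leave where it is.
- slot_mouth (a point): Point of the board (x -1, y 45, z 37.5 mm in its frame) where the butt's centre stands when the wedge is just tight; it then goes under 1 mm further at 10 to 20 N. The slot lies between the pine block (at its -x) and a slanted wooden cheek (inner face x = 15 + 0.2 y mm from y -112 to 15, 26 mm thick, top z 53); the wedge enters along the board's -y.
Not all that is in view belongs to the job. Leave any orange or purple look-alike of the workpiece alone.

How it is judged:
By the outcome, as a careful person would: the job done as asked, in the order asked, and still so for the second after the job is handed in, with the robot touching nothing.
It also fails if it takes over 64 s, if anything falls off the work surface, if the arm or the gripper's body presses on something with over 40 N, if the wrist force passes 120 N, or if a joint passes its speed limit or range.

## Working session

There is one attempt and no reset: what is moved stays moved. The work goes in short steps, Python scripts to look and compute and a tool call to move; the robot and the scene stay as the last step left them, time stands still between calls to the robot, and variables do not carry over. Pictures are saved under pics/ and viewed, at most 13 in all, crops included, and the job is handed in when it is done.

Besides the shell and the picture viewer there is one more tool, called after "Emit:" as a command line: name --pt "numbers of a row" for each row, then --argument value for the rest. servo_tool: Moves the arm, as the interface text tells. Its arguments: {"type":"object","properties":{"series":{"type":"array","items":{"type":"array","items":{"type":"number"}}},"grip_force":{"type":"number"}},"required":["series"]}

```bash
mkdir -p pics
cat > h.py <<'E'
import numpy as np, cv2
from cell import bot
from scipy.spatial.transform import Rotation as R
def cam(n):
    c=bot.camera_info(n)
    if 'position' in c: return c,np.array(c['rotation']),np.array(c['position'])
    s=bot.observe(); T=np.eye(4); T[:3,:3]=R.from_rotvec(s['tool_rot']).as_matrix(); T[:3,3]=s['eef_pos']
    T=T@np.array(c['hand_eye']); return c,T[:3,:3],T[:3,3]
def rotm(r):
    r=np.array(r); return r if r.shape==(3,3) else R.from_rotvec(r).as_matrix()
def ray(n,px):
    c,r,p=cam(n); r=rotm(r)
    d=np.array([(px[1]-c['cx'])/c['fx'],(px[0]-c['cy'])/c['fy']]); u=d.copy()
    for _ in range(20): u=d/(1+c['k1']*(u@u))
    v=r@np.array([u[0],u[1],1]); return p,v
def at_z(n,px,z):
    p,v=ray(n,px); return p+v*(z-p[2])/v[2]
def proj(n,P):
    c,r,p=cam(n); r=rotm(r); q=(np.atleast_2d(P)-p)@r; u=q[:,:2]/q[:,2:]
    u=u*(1+c['k1']*(u**2).sum(1,keepdims=True))
    return np.c_[u[:,1]*c['fy']+c['cy'],u[:,0]*c['fx']+c['cx']]
E
python3 - <<'E'
from h import *
np.set_printoptions(precision=4,suppress=True)
s=bot.observe(); print(s, bot.pinch_z)
for n in('scene','top'):
    c=bot.camera_info(n); print(n,c)
    cv2.imwrite(f'pics/{n}0.png',bot.grab_frame(n))
    for t in('mallet','mallet_head','mallet_grip','board','wedge','wedge_butt','workpiece','keeper_tip','keeper_hinge','slot_mouth'):
        print(t,[(np.round(d['at']).tolist(),round(d['confidence'],2)) for d in bot.find_in(t,n)][:3])
E
```

```text
{'clock': 0.0, 'joints': array([-1.2803,  0.2635, -0.0489,  1.2594, -0.    ,  1.4155]), 'qvel': array([ 0.0004,  0.0001, -0.0004,  0.0005,  0.    ,  0.0009]), 'joint_efforts': array([  0.0005, -63.7624,  38.4568,   0.0137,  -0.0001,  -0.    ]), 'eef_pos': array([ 0.2263, -0.4734,  0.2308]), 'tool_rot': array([-3.0628, -0.6942,  0.0001]), 'wrist_force': array([ 0.3504, -0.2605,  0.2949]), 'ft_torque': array([ 0.0294, -0.0211, -0.0368]), 'gripper_force': 0.0, 'width': 1.000041154171163} 0.0187
scene {'fx': 558.2469982460814, 'fy': 558.2469982460814, 'cx': 325.86669761004066, 'cy': 238.14808208371866, 'k1': -0.10942453501160083, 'position': array([-0.6838,  0.6592,  1.0674]), 'rotation': array([-1.2529,  2.1017, -1.0934])}
mallet [([288.0, 227.0], 0.91)]
mallet_head [([287.0, 221.0], 0.84), ([246.0, 419.0], 0.57)]
mallet_grip [([286.0, 224.0], 0.94)]
board [([249.0, 421.0], 0.56)]
wedge []
wedge_butt []
workpiece [([284.0, 295.0], 0.98), ([196.0, 445.0], 0.8), ([234.0, 414.0], 0.46)]
keeper_tip []
keeper_hinge [([247.0, 417.0], 0.85)]
slot_mouth [([249.0, 419.0], 0.86), ([287.0, 225.0], 0.31)]
top {'fx': 434.76060229193246, 'fy': 434.76060229193246, 'cx': 318.4645456891277, 'cy': 240.68444167208358, 'k1': -0.1071490169965242, 'position': array([ 0.3522, -0.0027,  1.4439]), 'rotation': array([-2.1548,  2.1398, -0.1353])}
mallet [([252.0, 224.0], 0.57)]
mallet_head [([251.0, 222.0], 0.84)]
mallet_grip [([252.0, 224.0], 0.94)]
board [([250.0, 395.0], 0.68)]
wedge [([257.0, 375.0], 0.92)]
wedge_butt [([256.0, 375.0], 0.56), ([252.0, 392.0], 0.26), ([250.0, 223.0], 0.19)]
workpiece [([268.0, 281.0], 0.84), ([269.0, 393.0], 0.76), ([217.0, 491.0], 0.64)]
keeper_tip [([232.0, 367.0], 0.59), ([248.0, 392.0], 0.28)]
keeper_hinge [([250.0, 395.0], 0.68)]
slot_mouth [([251.0, 392.0], 0.63)]
```

View pics/scene0.png

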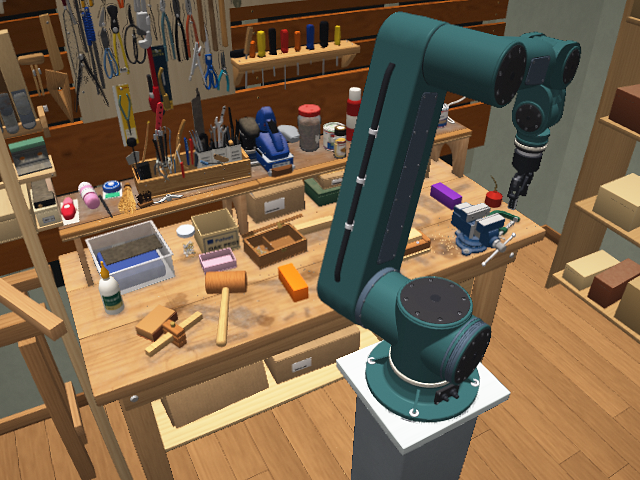

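View pics/top0.png

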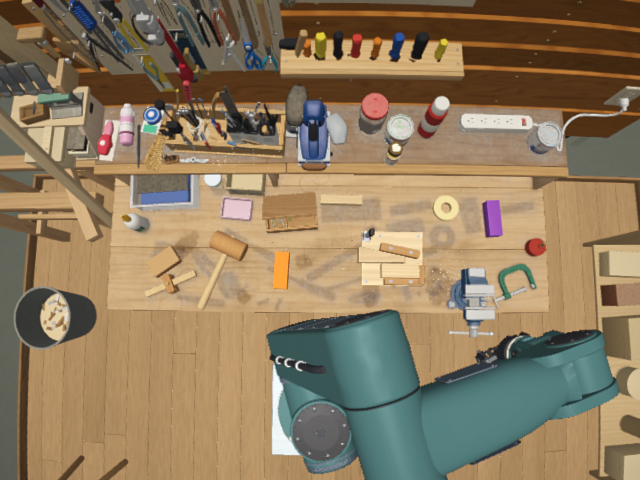

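The scene shows the mallet at (286,224) and an orange look-alike at (281,293). In the top view, the board is at about (258,392), with the wedge (257,375) and the keeper (233,367) pointing up. The purple look-alike is at (217,491), and the mallet head is at (246,229). The mallet could be confused with the clamp-like wooden thing at (283,170). I'll take close crops of the top view to check.

Run:
```python
from h import *
np.set_printoptions(precision=4,suppress=True)
im=cv2.imread('pics/top0.png')
a=cv2.resize(im[220:300,345:445],None,fx=7,fy=7,interpolation=cv2.INTER_CUBIC)
cv2.imwrite('pics/board_crop.png',a)
b=cv2.resize(im[220:320,185:265],None,fx=5.5,fy=5.5,interpolation=cv2.INTER_CUBIC)
cv2.imwrite('pics/mal_crop.png',b)
bot.grab_frame('top')
for t in('mallet','wedge','board','workpiece'):
    for d in bot.cut_out(t,'top')[:2]:
        pts=np.argwhere(d['region']); r=cv2.minAreaRect(pts[:,::-1].astype(np.float32))
        print(t,d['confidence'],d['at'],r)
```

```text
mallet 0.73 [252.3, 222.4] ((215.10000610351562, 271.3000183105469), (37.11872863769531, 80.05123138427734), 26.56505012512207)
wedge 0.6 [254.5, 377.9] ((381.4696044921875, 255.5773468017578), (47.56574630737305, 15.189502716064453), 3.012787342071533)
board 0.72 [251.3, 394.9] ((392.0, 257.0), (58.0, 62.0), 90.0)
workpiece 0.81 [269.2, 280.5] ((281.0, 269.5), (37.0, 16.0), 90.0)
workpiece 0.69 [272.4, 395.7] ((399.0, 270.0), (14.0, 38.0), 90.0)
```

View pics/board_crop.png

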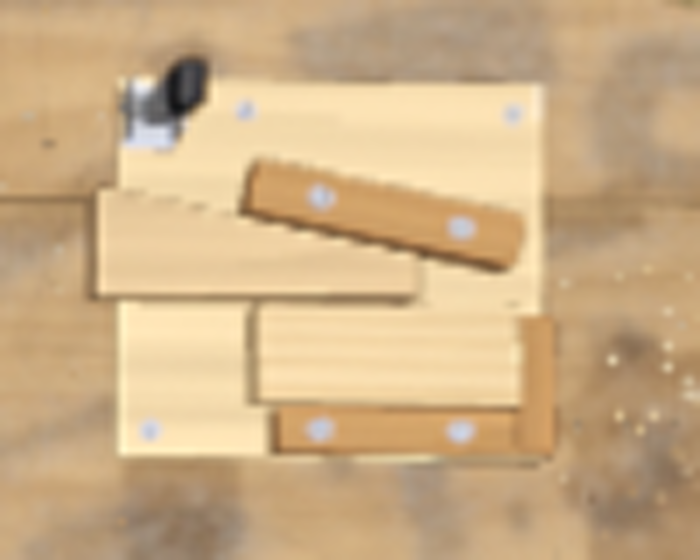

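View pics/mal_crop.png

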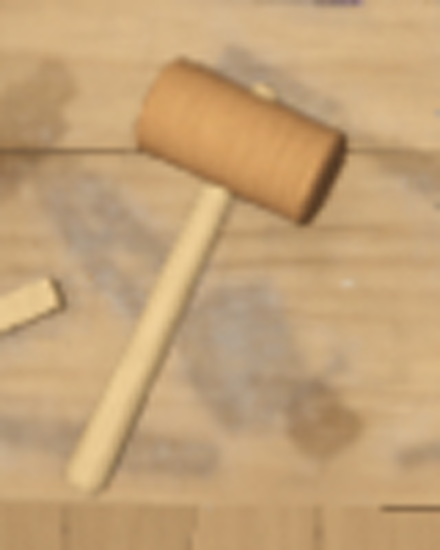

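The crops show the real wedge, with its butt left edge at crop (95,190)-(95,297). The board corners are at (120,82), (542,84), (118,455) and (545,462). The mallet handle runs from (86,488) to (265,92), and the head centre is at about (242,140). Next I'll turn these into positions.

Run:
```python
from h import *
np.set_printoptions(precision=4,suppress=True)
f=lambda u,v,s,o:(v/s+o[1]-.5+.5/s,u/s+o[0]-.5+.5/s)
B=lambda u,v:f(u,v,7,(345,220)); M=lambda u,v:f(u,v,5.5,(185,220))
obj=[];w=[]
for (u,v),b in {(120,80):(85,70,15),(542,84):(85,-132,15),(118,455):(-95,70,15),
  (555,317):(-28,-130,49),(553,453):(-92,-130,49)}.items():
    w.append(at_z('top',B(u,v),b[2]/1000)[:2]); obj.append(np.array(b[:2])/1000)
w=np.array(w);obj=np.array(obj)
mo=obj.mean(0);mw=w.mean(0);H=(obj-mo).T@(w-mw);th=np.arctan2(H[0,1]-H[1,0],H[0,0]+H[1,1])
Rm=np.array([[np.cos(th),-np.sin(th)],[np.sin(th),np.cos(th)]]);t=mw-Rm@mo
print('board',t,np.degrees(th),'res',w-(obj@Rm.T+t))
tob=lambda p:Rm.T@(p[:2]-t)
for n,u,v,z in[('butt far',97,188,.06),('butt near',95,295,.06),('tip near',415,300,.06),('wp L near',257,403,.06),('wp R near',520,403,.06),('wp L far',257,303,.06),('fence L near',277,453,.045)]:
    print(n,at_z('top',B(u,v),z),tob(at_z('top',B(u,v),z))*1000)
e=at_z('top',M(86,488),.02);k=at_z('top',M(265,90),.03)
for n,u,v,z in[('h1',180,58,.031),('h2',137,118,.031),('h3',345,140,.031),('h4',303,225,.031),('neck',222,190,.022),('hmid',150,340,.022)]:
    print(n,at_z('top',M(u,v),z))
print('end',e,'top',k,np.linalg.norm(k-e),np.degrees(np.arctan2(*(k-e)[1::-1])))
```

```text
board [ 0.4952 -0.2009] -0.7601657819580309 res [[-0.0016 -0.0006]
 [ 0.0006 -0.0005]
 [ 0.0008 -0.0011]
 [-0.0006  0.0004]
 [ 0.0008  0.0018]]
butt far [ 0.5222 -0.1177  0.06  ] [25.9034 83.5869]
butt near [ 0.473  -0.1166  0.06  ] [-23.2799  84.0543]
tip near [ 0.4715 -0.2631  0.06  ] [-22.8505 -62.5075]
wp L near [ 0.4242 -0.1902  0.06  ] [-71.1413   9.8319]
wp R near [ 0.4246 -0.3106  0.06  ] [ -69.0985 -110.587 ]
wp L far [ 0.4698 -0.1906  0.06  ] [-25.5465   9.9901]
fence L near [ 0.4021 -0.2012  0.045 ] [-93.0949  -1.4902]
h1 [0.5771 0.3467 0.031 ]
h2 [0.5404 0.3715 0.031 ]
h3 [0.528  0.2448 0.031 ]
h4 [0.4767 0.2686 0.031 ]
neck [0.4982 0.3201 0.022 ]
hmid [0.4077 0.3607 0.022 ]
end [0.3191 0.397  0.02  ] top [0.558  0.2944 0.03  ] 0.2602001662090722 -23.2516260995185
```

Emit:
servo_tool --pt "0.31 0.97 0 0.8 1" --pt "0.31 0.97 0 0.8 1" --pt "0.31 0.97 0 0.8 1" --pt "0.31 0.97 0 0.8 1" --pt "0.31 0.97 0 0.8 1" --pt "0.31 0.97 0 0.8 1" --pt "0.31 0.97 0 0.8 1" --pt "0.31 0.97 0 0.8 1" --pt "0.31 0.97 0 0.8 1" --pt "0.31 0.97 0 0.8 1" --pt "0.31 0.97 0 0.8 1" --pt "0.31 0.97 0 0.8 1" --pt "0.31 0.97 0 0.8 1" --pt "0.31 0.97 0 0.8 1" --pt "0.31 0.97 0 0.8 1" --pt "0.31 0.97 0 0.8 1" --pt "0.31 0.97 0 0.8 1" --pt "0.31 0.97 0 0.8 1" --pt "0.31 0.97 0 0.8 1" --pt "0.31 0.97 0 0.8 1"

```text
clock: 3.02
eef_pos: [0.3815, 0.0126, 0.2314]
tool_rot: [1.896, 2.504, 0.0]
wrist_force: [-0.3, -1.3, 0.2]
width: 0.995
gripper_force: 0.0
```

Emit:
servo_tool --pt "0.31 0.97 0 0.8 1" --pt "0.31 0.97 0 0.8 1" --pt "0.31 0.97 0 0.8 1" --pt "0.31 0.97 0 0.8 1" --pt "0.31 0.97 0 0.8 1" --pt "0.31 0.97 0 0.8 1" --pt "0.31 0.97 0 0.8 1" --pt "0.31 0.97 0 0.8 1" --pt "0.31 0.97 0 0.8 1" --pt "0.31 0.97 0 0.8 1" --pt "0.31 0.97 0 0.8 1" --pt "0.31 0.97 0 0.8 1" --pt "0.2 0.97 0 0.65 1" --pt "0 0 0 0 1" --pt "0 0 0 0 1"

```text
clock: 4.27
eef_pos: [0.4793, 0.3274, 0.2307]
tool_rot: [-0.63, -3.077, 0.001]
wrist_force: [1.3, -0.2, 0.3]
width: 0.998
gripper_force: 0.0
```

Run:
```python
from h import *
np.set_printoptions(precision=4,suppress=True)
im=bot.grab_frame('wrist'); 
d=bot.cut_out('mallet','wrist')
print([(x['confidence'],x['at']) for x in d])
G=np.array([[.481,.3275,.022],[.529,.307,.031],[.4386-.09*.9188,.3457+.09*.3947,.02]])
for p in proj('wrist',G): cv2.drawMarker(im,(int(p[1]),int(p[0])),(255,0,255),0,20,2)
print(proj('wrist',G))
if d:
    c,_=cv2.findContours(d[0]['region'].astype('uint8'),0,1)[:2]; cv2.drawContours(im,c,-1,(0,255,0),1)
cv2.imwrite('pics/w1.png',im)
```

```text
[(0.72, [240.0, 330.3])]
[[199.7468 325.7628]
 [260.3505 325.8078]
 [ 28.8003 326.0742]]
```

View pics/w1.png

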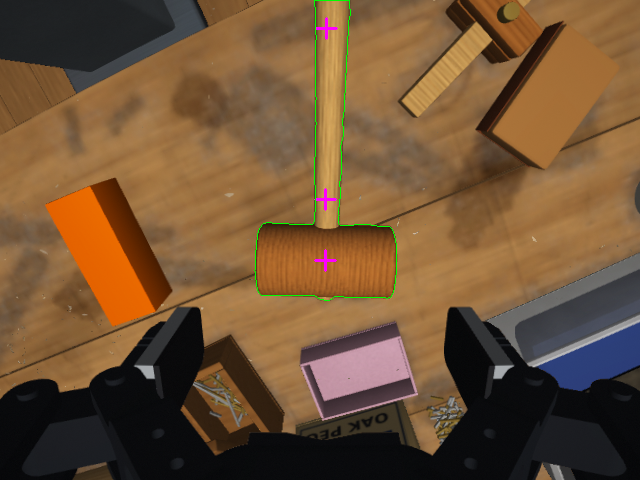

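The mallet mask fits the predicted grip and head markers: grip at pixel (200,326), head at (260,326). Descending to grip it.

Emit:
servo_tool --pt "0.05 0.04 -0.8 -0.2 1" --pt "0 0 -0.8 0 1" --pt "0 0 -0.8 0 1" --pt "0 0 -0.8 0 1" --pt "0 0 -0.8 0 1" --pt "0 0 -0.8 0 1" --pt "0 0 -0.8 0 1" --pt "0 0 -0.8 0 1" --pt "0 0 -0.8 0 1" --pt "0 0 -0.8 0 1" --pt "0 0 -0.6 0 1" --pt "0 0 -0.43 0 1" --pt "0 0 0 0 1" --pt "0 0 0 0 0" --pt "0 0 0 0 0" --pt "0 0 0 0 0" --pt "0 0 0 0 0" --pt "0 0 0 0 0" --pt "0 0 0 0 0" --pt "0 0 0 0 0" --grip_force 110

```text
clock: 6.03
eef_pos: [0.481, 0.3278, 0.0064]
tool_rot: [0.658, 3.071, 0.001]
wrist_force: [-2.8, -1.1, 10.5]
width: 0.23
gripper_force: 107.5
```

Emit:
servo_tool --pt "0 0 0 0 0" --pt "0 0 0 0 0" --pt "0 0 0 0 0" --pt "0 0 0 0 0" --pt "0 0 0 0 0" --pt "0 0 0 0 0"

```text
clock: 6.53
eef_pos: [0.481, 0.3278, 0.0064]
tool_rot: [0.658, 3.071, 0.001]
wrist_force: [-2.6, -1.7, 10.5]
width: 0.235
gripper_force: 107.5
```

Emit:
servo_tool --pt "0 0 0.3 0 0" --pt "0 0 0.6 0 0" --pt "0 0 0.8 0 0" --pt "0 0 0.8 0 0" --pt "0 0 0.8 0 0" --pt "0 0 0.5 0 0" --pt "0 0 0 0 0"

```text
clock: 7.12
eef_pos: [0.4814, 0.328, 0.1031]
tool_rot: [0.658, 3.069, 0.003]
wrist_force: [0.0, 0.6, -5.2]
width: 0.227
gripper_force: 108.2
```

Run:
```python
from h import *
im=bot.grab_frame('wrist'); d=bot.cut_out('mallet_head','wrist')
print([(x['confidence'],x['at']) for x in d])
cv2.imwrite('pics/w2.png',im)
```

```text
[(0.94, [205.1, 322.1])]
```

View pics/w2.png

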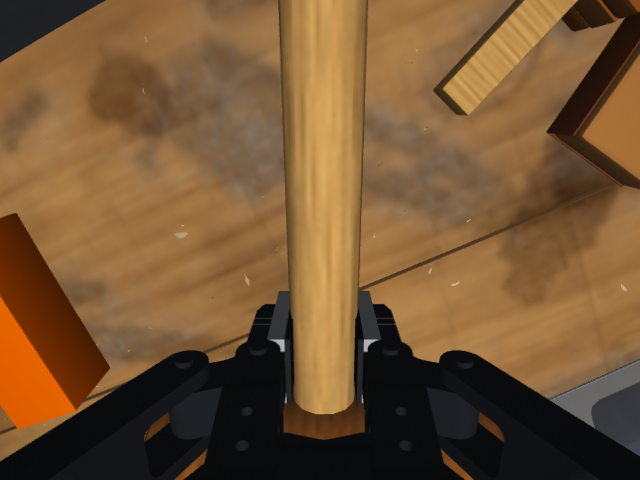

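The wrist view shows the handle gripped square and centred at column 323, with the fingers closed on it at (300-345, 285-365). Carrying it to the striking position.

Emit:
servo_tool --pt "-0.08 -0.4 0 0.2 0" --pt "-0.08 -0.7 0 0.25 0" --pt "-0.08 -0.7 0 0.25 0" --pt "-0.08 -0.7 0 0.25 0" --pt "-0.08 -0.7 0 0.25 0" --pt "-0.08 -0.7 0 0.25 0" --pt "-0.08 -0.7 0 0.25 0" --pt "-0.08 -0.7 0 0.25 0" --pt "-0.08 -0.7 0 0.25 0" --pt "-0.08 -0.7 0 0.25 0" --pt "-0.08 -0.7 0 0.25 0" --pt "-0.08 -0.7 0 0.25 0" --pt "-0.08 -0.7 0 0.25 0" --pt "-0.08 -0.7 0 0.25 0" --pt "-0.08 -0.7 0 0.25 0" --pt "-0.08 -0.7 0 0.25 0" --pt "-0.08 -0.7 0 0.25 0" --pt "-0.08 -0.7 0 0.25 0" --pt "-0.08 -0.6 0 0.23 0" --pt "0 -0.3 0 0 0"

```text
clock: 8.88
eef_pos: [0.4414, -0.0037, 0.0995]
tool_rot: [-0.022, -3.139, 0.0]
wrist_force: [1.2, 0.3, -5.9]
width: 0.231
gripper_force: 108.4
```

Emit:
servo_tool --pt "0 0 -0.4 0 0" --pt "0 0 -0.7 0 0" --pt "0 0 -0.7 0 0" --pt "0 0 -0.7 0 0" --pt "0 0 -0.3 0 0" --pt "0 0 0 0 0"

```text
clock: 9.38
eef_pos: [0.4412, -0.002, 0.0288]
tool_rot: [-0.023, -3.138, -0.001]
wrist_force: [-0.5, 1.0, -5.2]
width: 0.226
gripper_force: 108.4
```

Run:
```python
from h import *
np.set_printoptions(precision=4,suppress=True)
s=bot.observe(); print(s['eef_pos'],s['joints'],s['wrist_force'],s['ft_torque'])
for n in('top','scene'):
  im=bot.grab_frame(n); cv2.imwrite(f'pics/{n}2.png',im)
  for t in('mallet_head','wedge'):
    for d in bot.cut_out(t,n)[:1]:
      pts=np.argwhere(d['region']); print(n,t,d['confidence'],d['at'],at_z(n,d['at'],.05),pts.min(0),pts.max(0))
a=cv2.imread('pics/top2.png')[210:310,300:440]; b=cv2.imread('pics/scene2.png')[190:310,280:440]
a=cv2.resize(a,(560,400),interpolation=2); cv2.imwrite('pics/c2.png',a)
```

```text
[ 0.4412 -0.002   0.0288] [-0.1897  0.2961 -0.6191  0.6592  0.0001 -0.1752] [-0.5093  0.9867 -5.1782] [ 0.0621  0.1971 -0.0056]
top wedge 0.75 [258.1, 376.3] [ 0.4859 -0.176   0.05  ] [247 358] [262 405]
```

View pics/c2.png

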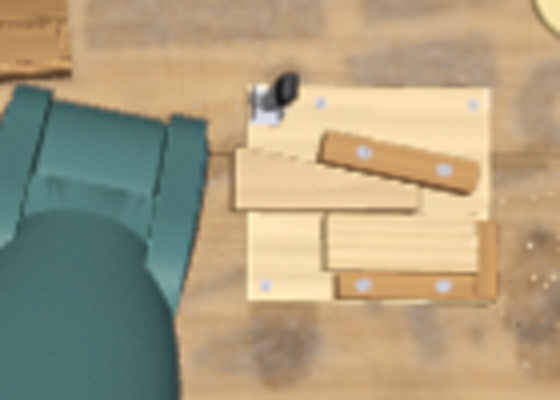

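The arm hides the mallet head, but the board, the wedge butt (crop (235,180)) and the upright keeper (290,85) are unchanged. First tap.

Emit:
servo_tool --pt "0.06 0 0.12 0 0" --pt "0 -0.4 0 0 0" --pt "0 -0.6 0 0 0" --pt "0 -0.6 0 0 0" --pt "0 -0.6 0 0 0" --pt "0 -0.5 0 0 0" --pt "0 0 0 0 0"

```text
clock: 10.27
eef_pos: [0.4446, -0.0722, 0.0339]
tool_rot: [0.025, 3.141, -0.002]
wrist_force: [-0.0, -0.2, -5.0]
width: 0.233
gripper_force: 110.0
```

Emit:
servo_tool --pt "0 0.5 0 0 0" --pt "0 0.5 0 0 0" --pt "0 0 0 0 0"

```text
clock: 10.52
eef_pos: [0.4438, -0.0435, 0.0337]
tool_rot: [-0.021, -3.141, -0.001]
wrist_force: [-0.4, 0.7, -5.9]
width: 0.23
gripper_force: 110.0
```

```bash
cat > chk.py <<'E'
from h import *
np.set_printoptions(precision=4,suppress=True)
s=bot.observe(); print(s['eef_pos'],s['wrist_force'],s['ft_torque'])
im=bot.grab_frame('top')
for d in bot.cut_out('wedge','top')[:1]:
  pts=np.argwhere(d['region']); m=pts.min(0);M=pts.max(0);print(d['confidence'],m,M)
  print('butt y',at_z('top',[(m[0]+M[0])/2,m[1]-.5],.06)[1])
E
python3 chk.py
```

```text
[ 0.4438 -0.0435  0.0337] [-0.4138  0.7029 -5.9235] [ 0.0005  0.1938 -0.0165]
0.82 [248 370] [263 410]
butt y -0.15304604097884147
```

Emit:
servo_tool --pt "0 -0.4 0 0 0" --pt "0 -0.6 0 0 0" --pt "0 -0.6 0 0 0" --pt "0 -0.4 0 0 0" --pt "0 0 0 0 0"

```text
clock: 11.03
eef_pos: [0.4437, -0.0963, 0.0333]
tool_rot: [-0.024, -3.141, -0.002]
wrist_force: [0.4, 1.4, -4.9]
width: 0.233
gripper_force: 111.1
```

Emit:
servo_tool --pt "0 0.8 0 0 0" --pt "0 0.8 0 0 0" --pt "0 0.8 0 0 0" --pt "0 0 0 0 0"

```text
clock: 11.37
eef_pos: [0.4437, -0.0331, 0.0335]
tool_rot: [-0.02, -3.141, -0.001]
wrist_force: [-0.3, 0.3, -5.8]
width: 0.234
gripper_force: 111.4
```

```bash
python3 chk.py
```

```text
[ 0.4437 -0.0331  0.0335] [-0.2774  0.254  -5.7648] [-0.0827  0.172  -0.0144]
0.6 [248 369] [264 416]
butt y -0.1498290843300446
```

Emit:
servo_tool --pt "0 -0.4 0 0 0" --pt "0 -0.6 0 0 0" --pt "0 -0.6 0 0 0" --pt "0 -0.6 0 0 0" --pt "0 -0.5 0 0 0"

```text
clock: 11.88
eef_pos: [0.4407, -0.0992, 0.0323]
tool_rot: [-0.02, -3.137, -0.02]
wrist_force: [-17.3, 86.2, 2.0]
width: 0.23
gripper_force: 132.0
```

Emit:
servo_tool --pt "0 -0.1 0 0 0"

```text
clock: 11.97
eef_pos: [0.4397, -0.0993, 0.0317]
tool_rot: [-0.017, -3.136, -0.029]
wrist_force: [-4.9, 69.8, 2.1]
width: 0.228
gripper_force: 131.9
```

It is tight: firm resistance at TCP y = -0.099, against -0.097 predicted. Backing off and checking.

Emit:
servo_tool --pt "0 0.6 0 0 0" --pt "0 0.9 0 0 0" --pt "0 1 0 0 0" --pt "0 1 0 0 0" --pt "0 1 0 0 0" --pt "0 0.8 0 0 0" --pt "0 0 0 0 0"

```text
clock: 12.55
eef_pos: [0.4441, 0.0289, 0.0336]
tool_rot: [0.02, 3.141, 0.001]
wrist_force: [0.7, -0.6, -6.9]
width: 0.23
gripper_force: 115.3
```

```bash
python3 chk.py
python3 - <<'E'
from h import *
np.set_printoptions(precision=4,suppress=True)
a=bot.grab_frame('top'); w=bot.grab_frame('wrist')
A=cv2.resize(a[205:305,340:440],(500,500),interpolation=2); W=cv2.resize(w,(300,225))
c=np.zeros((500,800,3),'uint8'); c[:,:500]=A; c[:225,500:]=W; cv2.imwrite('pics/c3.png',c)
# free lay-down area
print('bench edge etc', at_z('top',[310,320],0), at_z('top',[289,281],0.045),at_z('top',[250,289],.045),at_z('top',[207,340],.03),at_z('top',[225,318],.03))
E
```

```text
[0.4441 0.0289 0.0336] [ 0.7194 -0.5646 -6.853 ] [-0.0742  0.1428 -0.0452]
0.66 [248 370] [264 416]
butt y -0.1530341966435077
bench edge etc [0.3181 0.0044 0.    ] [0.3848 0.1298 0.045 ] [0.5109 0.106  0.045 ] [ 0.6573 -0.0597  0.03  ] [0.5963 0.0128 0.03  ]
```

View pics/c3.png

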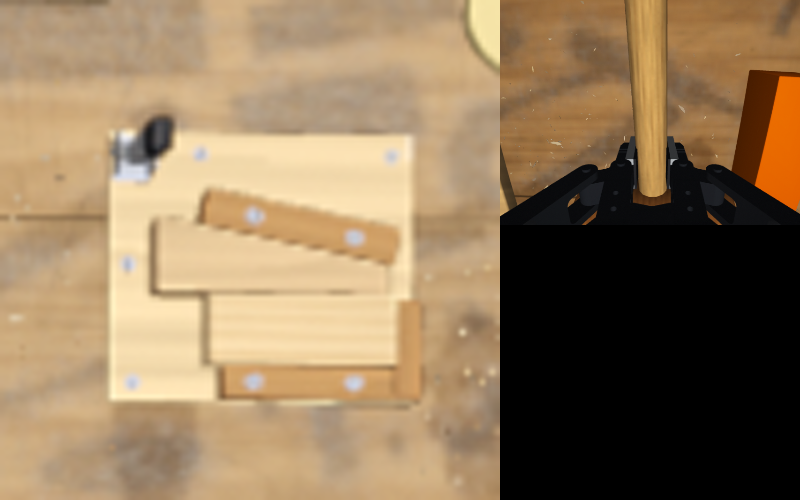

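The wedge is home: butt at crop (152,258), at board y of about 45 mm, with the block against the fence. Now laying the mallet in the clear space left of the board.

Emit:
servo_tool --pt "0.44 -0.5 0 0 0" --pt "0.5 -0.6 0 0 0" --pt "0.5 -0.6 0 0 0" --pt "0.5 -0.6 0 0 0" --pt "0.5 -0.6 0 0 0" --pt "0 -0.06 -0.2 0 0" --pt "0 0 -0.3 0 0" --pt "0 0 -0.2 0 0" --pt "0 0 -0.1 0 0" --pt "0 0 -0.1 0 0" --pt "0 0 0 0 0"

```text
clock: 13.67
eef_pos: [0.5045, -0.0461, 0.0107]
tool_rot: [-0.022, -3.141, 0.0]
wrist_force: [-2.6, -0.4, -2.2]
width: 0.228
gripper_force: 115.3
```

Emit:
servo_tool --pt "0 0 -0.1 0 0" --pt "0 0 -0.04 0 0" --pt "0 0 0 0 0" --pt "0 0 0 0 0.35" --pt "0 0 0 0 0.5" --pt "0 0 0 0 0.8" --pt "0 0 0 0 1" --pt "0 0 0 0 1" --pt "0 0 0 0 1" --pt "0 0 0 0 1" --pt "0 0 0 0 1"

```text
clock: 14.58
eef_pos: [0.5051, -0.0465, 0.0075]
tool_rot: [0.022, 3.141, 0.0]
wrist_force: [-0.1, -0.3, 0.3]
width: 0.997
gripper_force: 0.0
```

Emit:
servo_tool --pt "0 0 0.5 0 1" --pt "0 0 0.8 0 1" --pt "0 0 1 0 1" --pt "0 0 1 0 1" --pt "0 0 1 0 1" --pt "0 0 1 0 1" --pt "0 0 1 0 0" --pt "0 0 0.7 0 0" --pt "0 0 0 0 0"

```text
clock: 15.33
eef_pos: [0.5065, -0.0468, 0.1858]
tool_rot: [0.022, 3.137, -0.002]
wrist_force: [-0.7, -0.5, 1.0]
width: 0.605
gripper_force: 0.0
```

Run:
```python
from h import *
np.set_printoptions(precision=4,suppress=True)
w=bot.grab_frame('wrist'); cv2.imwrite('pics/w4.png',w)
for t in ('keeper_tip','keeper','keeper_hinge'):
  for d in bot.cut_out(t,'top' if 0 else 'wrist')[:2]: print(t,d['confidence'],d['at'])
bot.grab_frame('top')
for d in bot.find_in('keeper_tip','top'): print(d, at_z('top',d['at'],.2))
# pixel of black tip in top crop: crop5 (158,133)
for z in(.19,.2): print(at_z('top',(205+128/5,340+162/5),z))
import math
th=math.radians(-.76); c,s_=math.cos(th),math.sin(th)
W=lambda x,y,z:np.array([.4952+c*x-s_*y,-.2009+s_*x+c*y,z])
for a in (1.35,1.45,1.55):
  t=W(.066-.155*math.cos(a),.056,.048+.155*math.sin(a)); print(a,t,proj('top',t))
```

```text
keeper_tip 0.8 [329.4, 157.9]
keeper 0.77 [328.5, 158.9]
keeper 0.34 [241.0, 144.9]
[ 0.5531 -0.148   0.19  ]
[ 0.5515 -0.1468  0.2   ]
1.35 [ 0.528  -0.1453  0.1992] [[238.6589 371.9243]]
1.45 [ 0.5433 -0.1455  0.2019] [[233.3042 372.0483]]
1.55 [ 0.5587 -0.1457  0.203 ] [[227.9688 372.1105]]
```

View pics/w4.png

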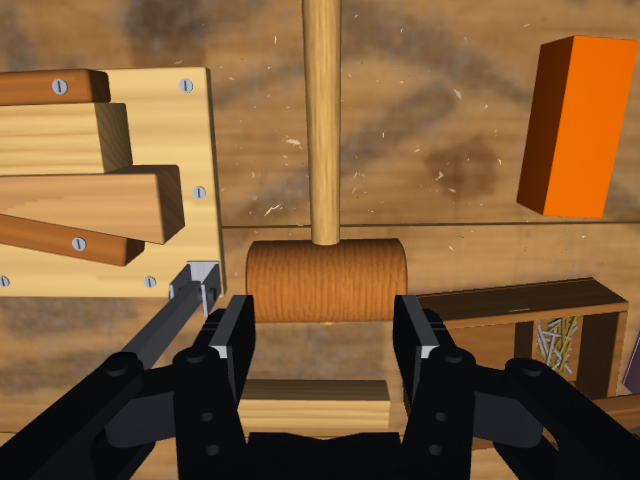

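The mallet lies at (280,325) on the bench, clear of the board and boxes, and the keeper leans at (300,185), about 1.45 rad. I'm going around behind it with the fingers shut.

Emit:
servo_tool --pt "0.4 0 0 0 0" --pt "0.8 0 -0.1 0 0" --pt "0.9 0 -0.1 0 0" --pt "0.9 0 0 0 0" --pt "0.9 0 0 0 0" --pt "0 -0.5 0 0 0" --pt "0 -0.8 0 0 0" --pt "0 -0.9 0 0 0" --pt "0 -0.9 0 0 0" --pt "0 -0.8 0 0 0" --pt "0 -0.03 0 0 0" --pt "0 0 0 0 0"

```text
clock: 16.63
eef_pos: [0.6027, -0.1457, 0.1768]
tool_rot: [-0.025, -3.141, -0.001]
wrist_force: [0.7, 0.7, 0.3]
width: -0.001
gripper_force: 0.0
```

Emit:
servo_tool --pt "-0.7 0 0 0 0" --pt "-0.69 0 0 0 0" --pt "-0.64 0 -0.08 0 0" --pt "-0.64 0 -0.08 0 0" --pt "-0.7 0 -0.33 0 0" --pt "-0.7 0 -0.33 0 0" --pt "-0.58 0.02 -0.52 0 0" --pt "-0.58 0.02 -0.52 0 0" --pt "0 0 0 0 0"

```text
clock: 17.38
eef_pos: [0.469, -0.1421, 0.1293]
tool_rot: [-0.022, -3.138, -0.003]
wrist_force: [2.0, 0.9, -0.2]
width: -0.001
gripper_force: 0.0
```

Emit:
servo_tool --pt "-0.2 0 -0.33 0 0" --pt "-0.2 0 -0.33 0 0" --pt "-0.2 0 -0.33 0 0" --pt "-0.2 0 -0.34 0 0" --pt "-0.12 0 -0.48 0 0" --pt "-0.12 0 -0.48 0 0" --pt "-0.12 0 -0.4 0 0" --pt "0 0 0 0 0"

```text
clock: 18.05
eef_pos: [0.4427, -0.143, 0.0628]
tool_rot: [-0.021, -3.14, -0.002]
wrist_force: [-0.4, -0.4, -0.4]
width: -0.002
gripper_force: 0.0
```

Emit:
servo_tool --pt "0 0 -0.08 0 0" --pt "0 0 -0.08 0 0" --pt "0 0 -0.08 0 0" --pt "0 0 0 0 0"

```text
clock: 18.38
eef_pos: [0.4437, -0.1438, 0.0587]
tool_rot: [0.022, 3.14, -0.001]
wrist_force: [-2.8, 2.3, 15.4]
width: -0.0
gripper_force: 7.2
```

Run:
```python
from h import *
w=bot.grab_frame('wrist'); t=bot.grab_frame('top')
c=np.zeros((480,800,3),'uint8'); c[:,:640]=w; c[:160,640:]=cv2.resize(t[225:305,350:430],(160,160),interpolation=2); cv2.imwrite('pics/w5.png',c)
```

```text
(no output)
```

View pics/w5.png

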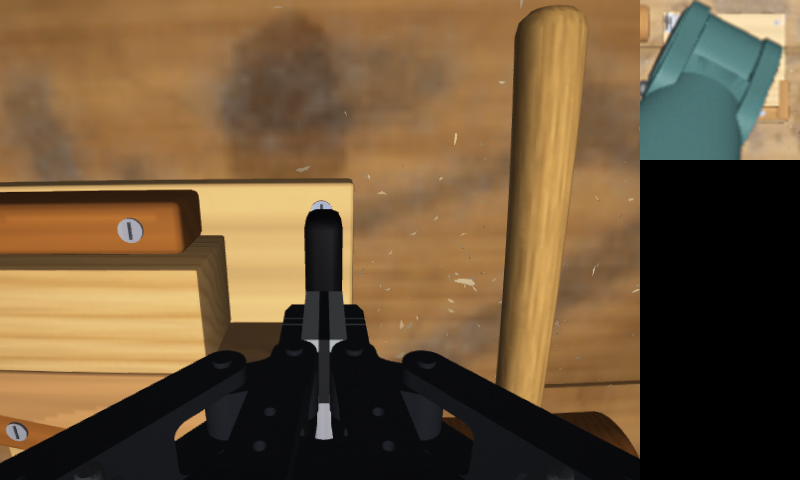

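The keeper lies under the fingers at (250,323), stopping hard at z = 0.0587 against 0.059 predicted for level. Now I'll retreat and verify.

Emit:
servo_tool --pt "0 0 0.3 0 0" --pt "0 0 0.8 0 0" --pt "0 0 1 0 0" --pt "0 0 1 0 0" --pt "0 0 1 0 0" --pt "0 0 1 0 0" --pt "0 0 1 0 0" --pt "-0.5 0 1 0 0" --pt "-1 0 0.3 0 0" --pt "-1 0 0 0 0" --pt "-0.8 0 0 0 0" --pt "0 0 0 0 0" --pt "0 0 0 0 0"

```text
clock: 19.57
eef_pos: [0.3601, -0.1438, 0.2436]
tool_rot: [0.024, 3.14, -0.001]
wrist_force: [0.7, -0.4, 0.2]
width: 0.001
gripper_force: 0.0
```

Run:
```python
from h import *
w=bot.grab_frame('wrist'); cv2.imwrite('pics/w6.png',w)
```

```text
(no output)
```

View pics/w6.png

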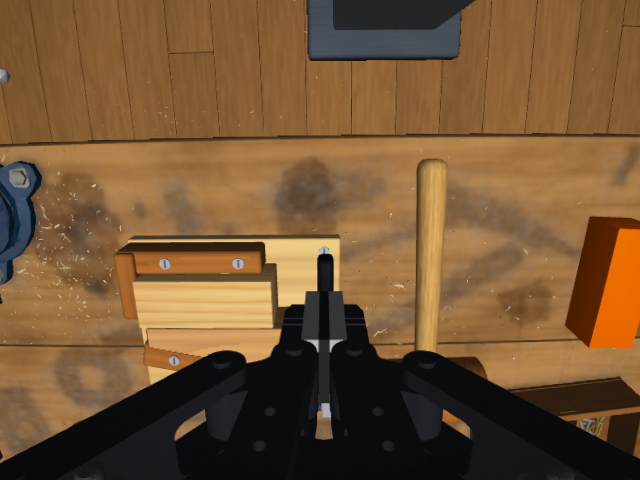

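The picture shows the keeper tip down at (256,325), the mallet lying on the bench at column 430 and fully inside the front edge, and the wedge home. Handing in.

```bash
python3 -c "
from cell import bot
print(bot.close_job())"
```

```text
the job is handed in; nothing more can be done
None
```

I handed the job in: the wedge was tapped tight with the mallet, the keeper lever was pressed down behind it until it stopped at the level position, and the mallet was left lying on the bench beside the board. The last tap peaked at about 86 N at the wrist by the end-of-move readings (limit 120 N), and the clock stood at about 20 s of the allowed 64 s. The hand-in returned no verdict.

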